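# Lay out the grinder's cleaned parts on their pads

### The job

Lay out the four loose steel machine parts (wide collar, small bush, hexagon nut, V-block) for reassembly: put each on the pad whose raised rim has its shape and size, the same side up as it lies now, resting flat on the plate inside the rim. Set them down gently rather than dropping them, and leave the little amber jar and the rusty clamp strap standing and lying where they are.

Things in the scene. Friction and masses are not known exactly. Their poses are not given: they have to be found in the camera images.
- collar: Wide collar: plain steel ring with a round through hole, 60 mm outside diameter, 32 mm hole, 26 mm high, about 0.35 kg, lying flat. Origin: centre of its underside; z is its axis, up.
- bush: Small bush: plain steel ring with a round through hole, 38 mm outside diameter, 20 mm hole, 34 mm high, about 0.18 kg, standing on end. Origin: centre of its underside; z is its axis, up.
- nut: Large hexagon nut, plain steel, with a threaded hole (dark inside), 46 mm across flats, 53 mm across corners, 26 mm high, about 0.22 kg, lying flat. Origin: centre of its underside; z is its axis, up; x points at the middle of a flat (flats every 60 degrees).
- vblock: V-block: plain steel block 66 mm long (x) x 36 mm wide (y) x 30 mm high with a V groove along its length in the top, about 0.36 kg, groove upward. Origin: centre of its underside; x along its length, z up.
- pad_collar: Fixed to the bench: a dark square steel plate 94 x 94 x 4 mm with a light grey rim standing 5 mm above the plate (rim top 9 mm above the bench), rim walls 4 mm thick. Origin: centre of the plate's underside, on the bench; the part's resting floor is at z = 4 mm; z up. Its rim is the larger circle, 76 mm inside diameter: the wide collar's pad.
- pad_bush: Fixed to the bench: a dark square steel plate 94 x 94 x 4 mm with a light grey rim standing 5 mm above the plate (rim top 9 mm above the bench), rim walls 4 mm thick. Origin: centre of the plate's underside, on the bench; the part's resting floor is at z = 4 mm; z up. Its rim is the smaller circle, 54 mm inside diameter: the small bush's pad.
- pad_nut: Fixed to the bench: a dark square steel plate 94 x 94 x 4 mm with a light grey rim standing 5 mm above the plate (rim top 9 mm above the bench), rim walls 4 mm thick. Origin: centre of the plate's underside, on the bench; the part's resting floor is at z = 4 mm; z up. Its rim is a hexagon, 62 mm across flats inside (x points at the middle of a side): the nut's pad; the nut fits it in any rotation.
- pad_vblock: Fixed to the bench: a dark square steel plate 94 x 94 x 4 mm with a light grey rim standing 5 mm above the plate (rim top 9 mm above the bench), rim walls 4 mm thick. Origin: centre of the plate's underside, on the bench; the part's resting floor is at z = 4 mm; z up. Its rim is a rectangle, inside 82 mm long (x) by 52 mm wide (y): the V-block's pad, long side to long side, either way round.
- jar: Bystander: small amber glass jar with a metal lid, 42 mm diameter, 48 mm high, standing among the parts. Origin: centre of its underside, z up.
- strap: Bystander: rusty brown flat clamp strap, 50 (x) x 20 (y) x 12 mm, lying among the parts. Origin: centre of its underside, z up.
There are look-alikes about, which are no part of the job. What is shaped like the bush but blue or red is not meant.

How it is judged:
At the end, for the whole second after the job is handed in: Each of the four parts rests flat (tilt under 0.1 rad) on the plate of its own pad inside the rim (centre within 13 mm of the pad's centre, underside less than 3.5 mm above the plate), at rest; jar and clamp strap within 30 mm of where they stood (horizontal distance between collar and pad_collar below 0.013 m and z of collar in the frame of pad_collar between 0.001 and 0.0075 m and angle between each of collar, bush, nut, vblock's own z axis and vertical below 0.1 rad and linear speed of each of collar, bush, nut, vblock below 0.02 m/s and angular speed of each of collar, bush, nut, vblock below 0.2 rad/s and horizontal distance between bush and pad_bush below 0.013 m and z of bush in the frame of pad_bush between 0.001 and 0.0075 m and horizontal distance between nut and pad_nut below 0.013 m and z of nut in the frame of pad_nut between 0.001 and 0.0075 m and horizontal distance between vblock and pad_vblock below 0.013 m and z of vblock in the frame of pad_vblock between 0.001 and 0.0075 m and distance of each of jar, strap from where it was at the start of the episode below 0.03 m); the robot touches nothing.
It fails at once if a part is dropped into its pad instead of being set down ((horizontal distance between collar and pad_collar below 0.03 m and z of collar in the frame of pad_collar below 0.03 m and linear speed of collar above 0.6 m/s) or (horizontal distance between bush and pad_bush below 0.03 m and z of bush in the frame of pad_bush below 0.03 m and linear speed of bush above 0.6 m/s) or (horizontal distance between nut and pad_nut below 0.03 m and z of nut in the frame of pad_nut below 0.03 m and linear speed of nut above 0.6 m/s) or (horizontal distance between vblock and pad_vblock below 0.03 m and z of vblock in the frame of pad_vblock below 0.03 m and linear speed of vblock above 0.6 m/s)).
It fails at once if the jar or the clamp strap is shifted by more than 30 mm or knocked over ((distance of jar from where it was at the start of the episode above 0.03 m or angle between jar's own z axis and vertical above 0.5 rad) or (distance of strap from where it was at the start of the episode above 0.03 m or angle between strap's own z axis and vertical above 0.5 rad)).
It also fails if it takes over 112 s, if anything falls off the work surface, if the arm or the gripper's body presses on something with over 40 N, if the wrist force passes 120 N, or if a joint passes its speed limit or range.

### The arm

A 7-joint arm with a two-finger parallel gripper is mounted at the origin on the work surface. World frame = base frame: x ahead of the robot, y to its left, z up, the work surface at z = 0. Lengths are in m, angles in rad, forces in N, time in s.
With the tool pointing down it reaches from about 0.425 to 0.925 m from the base axis. Payload 6.8 kg.
Tool frame: the origin (TCP) lies midway between the tips of the shut fingers; the grasp point (between the pads) lies 19 mm behind it (grip_point_offset is the distance from the TCP to the grasp point, in m); y points along the fingers, x is the direction in which the jaws open and shut, and the axes are right-handed (so a half turn about y gives the same grasp; the last joint's range is limited). The gripper opens to 85 mm and grips with 20 to 120 N. Pads are 22 mm wide; open, the fingers measure 114 mm over their backs; the gripper's body (76 mm by 85 mm) begins 54 mm behind the grasp point. The pads swing forward as they close: fully open they stand 13 mm farther back than shut.
Start: joints at [-1.309, 0.477, 0.022, 1.555, -0.011, 1.109, -0.083], TCP at [0.244, 0.629, 0.231] pointing down, gripper open.
Joint ranges: [-2.96, 2.96], [-0.34, 2.1], [-1.41, 1.46], [0.24, 2.44], [-1.37, 4.51], [0.17, 1.92], [-2.96, 2.96]. Speed limits (rad/s): [2.39, 2.39, 3.14, 3.14, 3.14, 3.14, 3.14].

### API

Orientations are given as a unit quaternion [w, x, y, z].
In Python, from station import get_obs, read_camera, hand_in, grip_point_offset gives the robot as it stands.
- The arm moves only by the tool play_rows, never from a script. Its argument "increments" is a list of rows, each a list of 2 entries, a list of its own where there are three numbers: the shift along the tool's x, y, z in m, then the turn, a rotation vector about the tool's x, y, z in degrees. In form: [[[tx, ty, tz], [ax, ay, az]], ...]. A call has 1 to 20 rows; each row shifts and turns the commanded pose from where the row before left it, along the tool's axes as they then stand; what a row does not reach is not made up. A row lasts 1/12 s, in which the tool goes at most 41.7 mm and 7.16 degrees, less where a joint would pass 70% of its speed; a pose out of reach is approached as far as the arm can. A call with a gripper value outside its range is refused whole. "gripper" is the finger opening in m, from 0 to 0.0854, set as the call begins (left out, the last holds). The fingers move at their own pace and stop on an object; "grip_force" is the grip in N (left out, the last holds). Time passes only in rows, so rows that do not move let the fingers close. It gives the time, the measured TCP pose, the force and the opening at its end, in the units of the state.
- get_obs(): the state, without advancing time (a new reading comes with each control period).
- read_camera(name): name is "scene" or "top" or "wrist"; returns a dict with "color" (420x560x3 uint8, red, green, blue), "range_z" (420x560 float32, m along the optical axis (not along the pixel's ray), 0 where there is no reading), "intrinsics" (3x3 intrinsics, pixels), "R" (3x3) and "t" (3): a world point X has camera coordinates R X + t; the wrist camera has in their place "hand_eye" (4x4, takes a point from camera to tool coordinates, whose origin is the TCP and whose axes are the tool frame's). Camera axes: x right, y down, z forward; pixel columns grow to the right and rows downward; lengths in m; the calibration is good to about 2 mm. A picture is of the moment at which its call begins: read the wrist's pose just before it.
- hand_in(): hands the job in, once; it reports no verdict.
The state is a dict: "t": time; "q": joint angles; "joint_vel": joint speeds; "joint_torque": joint torques, N m; "eef_pos": TCP position; "tool_rot": TCP orientation; "contact_force": force on the tool from outside, world axes, zero at the start; "torque": the same for the moment, N m; "gripper_width": opening from 0.0 (shut) to 1.0 (fully open).
Only numpy, scipy, OpenCV 4.12 (cv2) and the standard library are available. Lean on these libraries where they do the work, as an engineer would, in place of code of your own. Each camera call takes 0.05 s, during which the arm holds its last target. There are 200 camera calls.

## Working session

There is one attempt and no reset: what is moved stays moved. The work goes in short steps, Python scripts to look and compute and a tool call to move; the robot and the scene stay as the last step left them, time stands still between calls to the robot, and variables do not carry over. Pictures are saved under pics/ and viewed, about 12 in all and at most 16, crops included, and the job is handed in when it is done.

Besides the shell and the picture viewer there is one more tool, called after "Call:" as name([rows], argument=value, ...), one row to a line, values as JSON. play_rows: Moves the arm, as the interface text tells. Its arguments: {"type":"object","properties":{"increments":{"type":"array","items":{"type":"array"}},"gripper":{"type":"number"},"grip_force":{"type":"number"}},"required":["increments"]}

```bash
mkdir -p pics; ls
cat > h.py <<'E'
import numpy as np, cv2
from scipy.spatial.transform import Rotation as Ro
from station import *
def tool():
    o=get_obs(); q=o['tool_rot']; return np.array(o['eef_pos']), Ro.from_quat([q[1],q[2],q[3],q[0]]).as_matrix()
def cloud(n):
    p,R=tool(); c=read_camera(n); K=c['intrinsics']; z=c['range_z']; h,w=z.shape
    u,v=np.meshgrid(np.arange(w),np.arange(h))
    P=np.stack([(u-K[0,2])/K[0,0]*z,(v-K[1,2])/K[1,1]*z,z],-1)
    if n=='wrist':
        H=np.array(c['hand_eye']); P=(P@H[:3,:3].T+H[:3,3])@R.T+p
    else: P=(P-c['t'])@c['R']
    P[z<=0]=np.nan
    return c,P
def save(n,img): cv2.imwrite('pics/'+n+'.png',img[...,::-1])
E
python3 - <<'E'
from h import *
print(get_obs(),grip_point_offset)
for n in ['top','scene']:
    c,P=cloud(n); save(n+'0',cv2.resize(c['color'],(784,588),interpolation=cv2.INTER_CUBIC)); np.savez(n+'0.npz',P=P,c=c['color'])
    print(c['intrinsics'],c['R'],c['t'])
E
```

```text
pics
{'t': 0.0, 'q': array([-1.30909713,  0.47777842,  0.02234454,  1.55646752, -0.0115011 ,
        1.10929429, -0.08310296]), 'joint_vel': array([ 0.00043384, -0.00088659,  0.00064315, -0.0013228 ,  0.00231786,
        0.00010649,  0.0002595 ]), 'joint_torque': array([ 6.30623617e-05, -5.96450043e+01,  1.60799470e+00, -2.81205654e+01,
        1.23850303e-02,  9.54504241e-03,  9.36884021e-06]), 'eef_pos': array([0.24376477, 0.62880547, 0.23033356]), 'tool_rot': array([-0.58299616,  0.58380043,  0.39905524, -0.40005931]), 'contact_force': array([-0.67900883,  0.03706914,  0.05659117]), 'torque': array([-0.03793295, -0.00791993,  0.02162291]), 'gripper_width': 1.0022570966139912} 0.0187
[[444.9121352    0.         272.92394799]
 [  0.         444.9121352  210.24875097]
 [  0.           0.           1.        ]] [[-0.01077661 -0.99955789 -0.02771091]
 [-0.98539044  0.01532625 -0.16961954]
 [ 0.16996926  0.02547814 -0.98511995]] [0.0123926  0.55780201 0.81477888]
[[429.08307529   0.         275.63940438]
 [  0.         429.08307529 210.83047976]
 [  0.           0.           1.        ]] [[ 0.7528667   0.65815455  0.00493056]
 [ 0.45475856 -0.51475615 -0.72678797]
 [-0.47580078  0.54941668 -0.68684418]] [-0.43713666 -0.23513352  1.25876717]
```

View pics/top0.png

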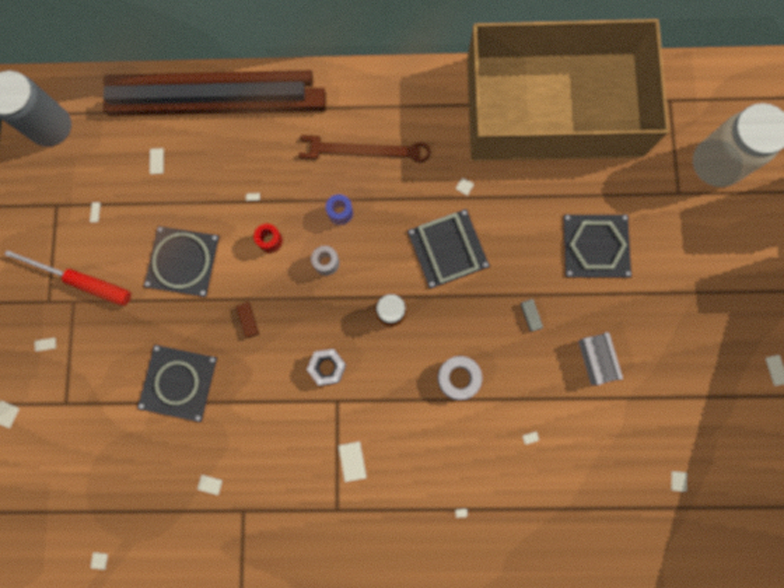

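View pics/scene0.png

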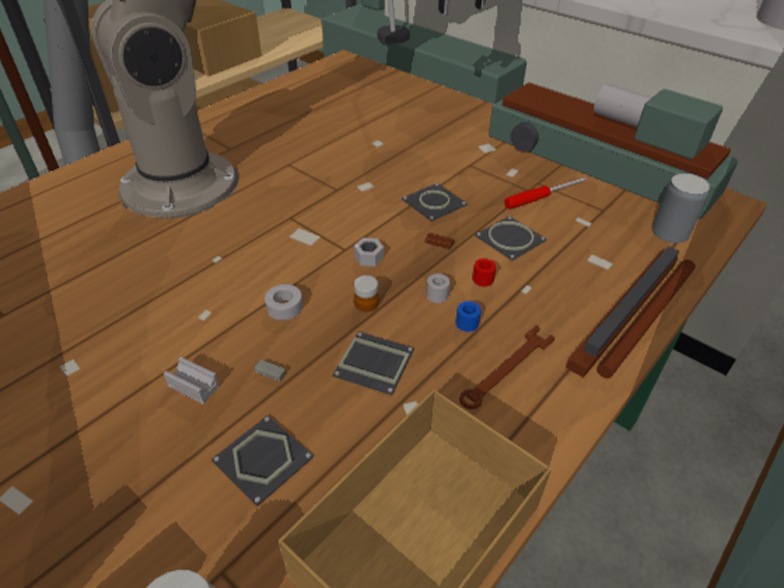

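Top view (784 px wide): collar (460,378), bush (324,260), nut (326,367), V-block (602,359), pads: collar (181,261), bush (177,383), V-block (448,248), hex (597,246); jar (391,309), strap (246,320). There is also a grey block at (531,316).

```bash
cat > m.py <<'E'
from h import *
def raypts(c,uv,z):
    K=np.array(c['intrinsics']);R=np.array(c['R']);t=np.array(c['t'])
    o=-R.T@t; d=(np.c_[uv,np.ones(len(uv))]@np.linalg.inv(K).T)@R
    return (o+d*((z-o[2])/d[:,2])[:,None])[:,:2]
def top():
    c,P=cloud('top'); g=c['color'].astype(int); b=g.sum(-1)
    sat=g.max(-1)-g.min(-1)
    return c,P,g,b,sat
E
python3 - <<'E'
from m import *
c,P,g,b,sat=top(); Z=P[...,2]
parts=dict(collar=(460,378,.026),bush=(324,260,.034),nut=(326,367,.026),vblock=(602,359,.030),jar=(391,309,.048),strap=(246,320,.012),grey=(531,316,.012))
for n,(u,v,h) in parts.items():
    u,v=u/1.4,v/1.4
    win=np.zeros(Z.shape,bool); win[int(v)-24:int(v)+25,int(u)-24:int(u)+25]=1
    m=win&(Z>h-.005)&(Z<h+.01)
    X=P[m][:,:2].astype(np.float32); (cx,cy),(w,hh),a=cv2.minAreaRect(X); (ex,ey),r=cv2.minEnclosingCircle(X)
    vv,uu=np.nonzero(m); Y=raypts(c,np.c_[uu,vv],h).astype(np.float32); q=cv2.minAreaRect(Y); e=cv2.minEnclosingCircle(Y)
    print(n,'z',np.median(P[m][:,2]).round(4),'rect',np.round([cx,cy,w,hh,a],3),'circ',np.round([ex,ey,r],3),'| ray',np.round([*q[0],*q[1],q[2]],3),np.round([*e[0],e[1]],3),m.sum())
pads=dict(collar=(181,261),bush=(177,383),vblock=(448,248),nut=(597,246))
for n,(u,v) in pads.items():
    u,v=u/1.4,v/1.4
    win=np.zeros(Z.shape,bool); win[int(v)-32:int(v)+33,int(u)-34:int(u)+35]=1
    m=(win&(sat<45)&(b<560)).astype(np.uint8); m=cv2.morphologyEx(m,cv2.MORPH_OPEN,np.ones((3,3),np.uint8))
    k,l,s,_=cv2.connectedComponentsWithStats(m); m=l==1+s[1:,4].argmax()
    vv,uu=np.nonzero(m); Y=raypts(c,np.c_[uu,vv],.004).astype(np.float32); q=cv2.minAreaRect(Y)
    print(n,'plate',np.round([*q[0],*q[1],q[2]],3), 'z',np.nanmedian(Z[m]).round(4))
    r=win&(cv2.erode(cv2.morphologyEx(m.astype(np.uint8),cv2.MORPH_CLOSE,np.ones((9,9))),np.ones((7,7)))>0)&(b>250)
    vv,uu=np.nonzero(r); Y=raypts(c,np.c_[uu,vv],.009).astype(np.float32)
    if len(Y)>5: q=cv2.minAreaRect(Y); e=cv2.minEnclosingCircle(Y); print('   rim',np.round([*q[0],*q[1],q[2]],3),np.round([*e[0],e[1]],3),len(Y))
p,R=tool(); print(p,R.round(3)); print(read_camera('wrist')['hand_eye'])
E
```

```text
collar z 0.0248 rect [ 4.430e-01 -1.000e-01  5.800e-02  5.800e-02  8.929e+01] circ [ 0.443 -0.1    0.03 ] | ray [ 4.430e-01 -1.000e-01  5.800e-02  5.800e-02  8.927e+01] [ 0.443 -0.1    0.03 ] 532
bush z 0.0327 rect [0.614 0.089 0.035 0.036 0.36 ] circ [0.614 0.089 0.019] | ray [6.1400e-01 8.9000e-02 3.6000e-02 3.5000e-02 8.9045e+01] [0.613 0.089 0.019] 203
nut z 0.025 rect [4.6100e-01 8.7000e-02 4.6000e-02 4.9000e-02 6.4495e+01] circ [0.461 0.087 0.026] | ray [4.6100e-01 8.7000e-02 4.6000e-02 4.9000e-02 6.3546e+01] [0.46  0.087 0.026] 372
vblock z 0.0283 rect [ 0.468 -0.296  0.065  0.037 12.855] circ [ 0.467 -0.297  0.036] | ray [ 0.467 -0.295  0.065  0.037 12.835] [ 0.467 -0.296  0.036] 241
jar z 0.0471 rect [ 5.3900e-01 -5.0000e-03  3.7000e-02  3.6000e-02  8.8306e+01] circ [ 0.539 -0.005  0.019] | ray [ 5.3900e-01 -5.0000e-03  3.7000e-02  3.5000e-02  8.9177e+01] [ 0.539 -0.005  0.019] 300
strap z 0.0113 rect [ 0.53   0.203  0.05   0.02  18.318] circ [0.53  0.203 0.026] | ray [ 0.53   0.203  0.05   0.02  18.094] [0.53  0.203 0.026] 244
grey z 0.0104 rect [ 0.531 -0.206  0.044  0.018
[... 331 characters left out ...]
0000e-01 7.7000e-02 7.9000e-02 7.7399e+01] [0.441 0.3   0.055] 346
vblock plate [ 0.633 -0.09   0.094  0.095 19.548] z 0.0033
   rim [ 0.631 -0.088  0.077  0.073 19.662] [ 0.631 -0.088  0.052] 290
nut plate [ 0.634 -0.308  0.095  0.093 88.894] z 0.0028
   rim [ 0.633 -0.306  0.078  0.081  0.482] [ 0.633 -0.306  0.056] 411
[0.24383214 0.6289657  0.23055081] [[ 0.361 -0.    -0.932]
 [ 0.932 -0.001  0.361]
 [-0.001 -1.    -0.   ]]
[[ 9.99999929e-01  1.54362913e-05 -3.77233576e-04 -2.11414912e-04]
 [ 3.64033289e-04 -3.04373456e-01  9.52552711e-01 -1.42791180e-01]
 [-1.00116006e-04 -9.52552780e-01 -3.04373440e-01  7.72682346e-02]
 [ 0.00000000e+00  0.00000000e+00  0.00000000e+00  1.00000000e+00]]
```

```bash
cat > go.py <<'E'
# usage: go.py x y z theta  -> turn about tool y (deg), then shift in tool axes (after the turn)
import sys; from h import *
x,y,z,th=map(float,sys.argv[1:5]); p,R=tool(); o=get_obs()
cur=np.degrees(np.arctan2(R[1,0],R[0,0])); a=(cur-th+90)%180-90
R2=R@Ro.from_rotvec([0,np.radians(a),0]).as_matrix()
print('t',round(o['t'],2),'tcp',p.round(4),'theta',cur.round(2),'tilt',R[:,1].round(4),'grip',round(o['gripper_width']*85.4,1),'F',o['contact_force'].round(1))
print('turn_y',a.round(2),'shift',(R2.T@(np.array([x,y,z])-p)).round(4),'q7',o['q'].round(2))
E
python3 go.py .614 .089 .15 68.8
```

```text
t 0.2 tcp [0.2438 0.629  0.2307] theta 68.81 tilt [-4.0e-04 -1.1e-03 -1.0e+00] grip 85.2 F [ 0.9 -0.3 -0.3]
turn_y 0.01 shift [-0.3695  0.0811 -0.5404] q7 [-1.31  0.48  0.02  1.56 -0.01  1.11 -0.08]
```

Call:
play_rows([
  [[-0.0185,0.004,-0.027],[0,0,0]],
  [[-0.0185,0.004,-0.027],[0,0,0]],
  [[-0.0185,0.004,-0.027],[0,0,0]],
  [[-0.0185,0.004,-0.027],[0,0,0]],
  [[-0.0185,0.004,-0.027],[0,0,0]],
  [[-0.0185,0.004,-0.027],[0,0,0]],
  [[-0.0185,0.004,-0.027],[0,0,0]],
  [[-0.0185,0.004,-0.027],[0,0,0]],
  [[-0.0185,0.004,-0.027],[0,0,0]],
  [[-0.0185,0.004,-0.027],[0,0,0]],
  [[-0.0185,0.004,-0.027],[0,0,0]],
  [[-0.0185,0.004,-0.027],[0,0,0]],
  [[-0.0185,0.004,-0.027],[0,0,0]],
  [[-0.0185,0.004,-0.027],[0,0,0]],
  [[-0.0185,0.004,-0.027],[0,0,0]],
  [[-0.0185,0.004,-0.027],[0,0,0]],
  [[-0.0185,0.004,-0.027],[0,0,0]],
  [[-0.0185,0.004,-0.027],[0,0,0]],
  [[-0.0185,0.004,-0.027],[0,0,0]],
  [[-0.0185,0.004,-0.027],[0,0,0]],
], gripper=0.06, grip_force=50)

```text
t: 1.87
eef_pos: [0.6143, 0.0878, 0.151]
tool_rot: [0.583, -0.583, -0.4, 0.4]
contact_force: [0.7, 0.5, 0.6]
gripper_width: 0.705
```

```bash
python3 go.py .614 .089 .15 68.8
python3 - <<'E'
from h import *
c,P=cloud('wrist'); save('w1',c['color']); Z=P[...,2]
for h in [.034]:
    m=(abs(Z-h)<.005)&(abs(P[...,0]-.614)<.04)&(abs(P[...,1]-.089)<.04)
    print(m.sum(), [np.round(v,4) for v in cv2.minEnclosingCircle(P[m][:,:2].astype(np.float32))])
E
```

```text
t 1.87 tcp [0.6143 0.0878 0.151 ] theta 68.82 tilt [-2.e-04  1.e-04 -1.e+00] grip 60.2 F [0.7 0.5 0.6]
turn_y 0.02 shift [0.001  0.001  0.0007] q7 [-0.39  0.48  0.2   1.78 -0.11  0.9   1.06]
1057 [array([0.6152, 0.0872]), np.float64(0.019)]
```

Call:
play_rows([
  [[0,0.0165,0],[0,0,0]],
  [[0,0.0165,0],[0,0,0]],
  [[0,0.0165,0],[0,0,0]],
  [[0,0.0165,0],[0,0,0]],
  [[0,0.0165,0],[0,0,0]],
  [[0,0.0165,0],[0,0,0]],
  [[0,0.0165,0],[0,0,0]],
  [[0,0.0165,0],[0,0,0]],
  [[0,0.005,0],[0,0,0]],
  [[0,0.005,0],[0,0,0]],
  [[0,0,0],[0,0,0]],
])

```text
t: 2.83
eef_pos: [0.6133, 0.0893, 0.0087]
tool_rot: [0.584, -0.583, -0.399, 0.4]
contact_force: [-0.4, 0.3, -0.1]
gripper_width: 0.698
```

Call:
play_rows([
  [[0,0,0],[0,0,0]],
  [[0,0,0],[0,0,0]],
  [[0,0,0],[0,0,0]],
  [[0,0,0],[0,0,0]],
  [[0,0,0],[0,0,0]],
  [[0,0,0],[0,0,0]],
  [[0,0,0],[0,0,0]],
  [[0,0,0],[0,0,0]],
  [[0,-0.01,0],[0,0,0]],
  [[0,-0.02,0],[0,0,0]],
  [[0,-0.03,0],[0,0,0]],
  [[0,-0.03,0],[0,0,0]],
  [[0,-0.01,0],[0,0,0]],
  [[0,0,0],[0,0,0]],
], gripper=0.0, grip_force=60)

```text
t: 4.0
eef_pos: [0.6159, 0.0896, 0.1128]
tool_rot: [-0.583, 0.584, 0.402, -0.397]
contact_force: [-0.1, -0.2, -2.4]
gripper_width: 0.429
```

```bash
python3 go.py .4415 .302 .109 68.8
python3 - <<'E'
from h import *
c,P=cloud('wrist'); save('w2',c['color'])
E
```

```text
t 4.0 tcp [0.6159 0.0896 0.1128] theta 68.8 tilt [ 0.0061  0.0016 -1.    ] grip 36.6 F [-0.1 -0.2 -2.4]
turn_y 0.0 shift [0.135  0.0031 0.2394] q7 [-0.38  0.52  0.19  1.8  -0.13  0.82  1.07]
```

View pics/w2.png

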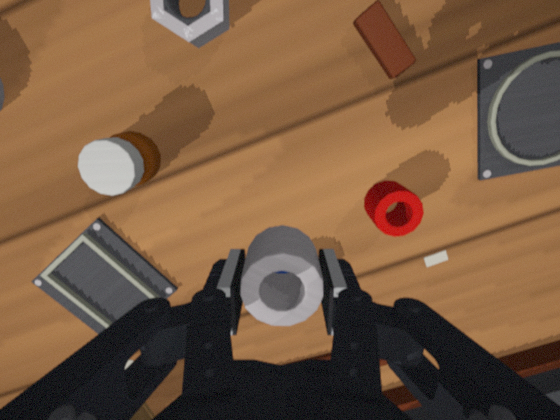

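Bush (280,285) is held squarely between the pads. Carry it to its pad.

Call:
play_rows([
  [[0.0135,0,0.0239],[0,0,0]],
  [[0.0135,0,0.0239],[0,0,0]],
  [[0.0135,0,0.0239],[0,0,0]],
  [[0.0135,0,0.0239],[0,0,0]],
  [[0.0135,0,0.0239],[0,0,0]],
  [[0.0135,0,0.0239],[0,0,0]],
  [[0.0135,0,0.0239],[0,0,0]],
  [[0.0135,0,0.0239],[0,0,0]],
  [[0.0135,0,0.0239],[0,0,0]],
  [[0.0135,0,0.0239],[0,0,0]],
  [[0,0,0],[0,0,0]],
  [[0,0,0],[0,0,0]],
])

```text
t: 5.05
eef_pos: [0.4372, 0.3024, 0.1075]
tool_rot: [0.583, -0.582, -0.4, 0.402]
contact_force: [1.1, 0.1, -2.2]
gripper_width: 0.427
```

```bash
python3 go.py .4415 .302 .109 68.8
cat > chk.py <<'E'
from h import *
import sys
c,P=cloud(sys.argv[1]); save(sys.argv[2],c['color']); np.savez(sys.argv[2],P=P,c=c['color'])
E
python3 chk.py wrist w3
```

```text
t 5.05 tcp [0.4372 0.3024 0.1075] theta 69.06 tilt [-0.003  -0.0017 -1.    ] grip 36.4 F [ 1.1  0.1 -2.2]
turn_y 0.26 shift [ 0.0012 -0.0015 -0.0041] q7 [-0.84  0.41  0.15  2.01 -0.09  0.73  0.56]
```

View pics/w3.png

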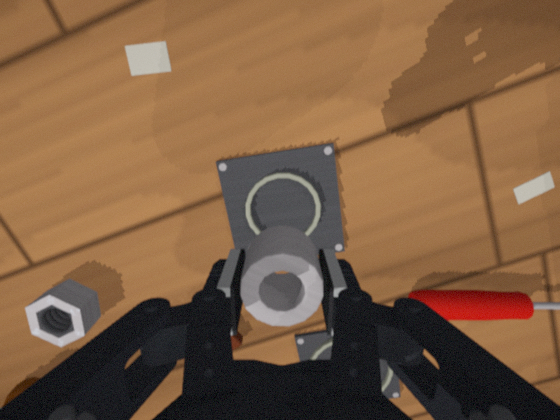

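Rim circle centred about (283,208), partly hidden by the bush at (280,285). Fit it.

```bash
cat > fit.py <<'E'
from h import *
from scipy.optimize import least_squares
def circ(X,r):
    f=lambda p:np.hypot(X[:,0]-p[0],X[:,1]-p[1])-r
    s=least_squares(f,X.mean(0),loss='soft_l1',f_scale=.002); return s.x, np.median(abs(s.fun))
E
python3 - <<'E'
from fit import *
d=np.load('w3.npz'); P=d['P']; g=d['c'].astype(int); Z=P[...,2]
win=np.zeros(Z.shape,bool); win[165:242,235:330]=1
m=win&(abs(Z-.008)<.005)&(g.sum(-1)>300)&(np.hypot(P[...,0]-.4415,P[...,1]-.302)<.036)
X=P[m][:,:2]; print(m.sum(),np.median(Z[m]),circ(X,.029))
win[:]=0; win[235:330,235:330]=1
Zt=np.nanpercentile(Z[285:325,240:320],90); print(Zt)
m=win&(Z>.11)&(Z<.15); X=P[m&(Z>np.nanmedian(Z[m])-.004)]
print(np.nanmedian(X,0),cv2.minEnclosingCircle(X[:,:2].astype(np.float32)))
E
python3 go.py .4415 .302 .014 68.8
```

```text
941 0.008901218774217595 (array([0.4425026 , 0.30060333]), np.float64(0.0011396144080588234))
0.13135345749484117
[0.43685668 0.302527   0.13082473] ((0.43626680970191956, 0.3026091158390045), 0.022837381809949875)
t 5.1 tcp [0.4385 0.301  0.1078] theta 68.9 tilt [-0.0021 -0.0021 -1.    ] grip 36.6 F [ 0.6 -1.1 -2.3]
turn_y 0.1 shift [ 0.0023  0.0938 -0.0026] q7 [-0.84  0.41  0.15  2.01 -0.09  0.73  0.56]
```

Call:
play_rows([
  [[0.001,0,-0.002],[0,0,0]],
  [[0,0,-0.002],[0,0,0]],
  [[0,0.015,0],[0,0,0]],
  [[0,0.02,0],[0,0,0]],
  [[0,0.02,0],[0,0,0]],
  [[0,0.015,0],[0,0,0]],
  [[0,0.01,0],[0,0,0]],
  [[0,0.006,0],[0,0,0]],
  [[0,0.003,0],[0,0,0]],
  [[0,0.001,0],[0,0,0]],
  [[0,0.001,0],[0,0,0]],
  [[0,0,0],[0,0,0]],
])

```text
t: 6.1
eef_pos: [0.4442, 0.3013, 0.0189]
tool_rot: [0.583, -0.583, -0.4, 0.399]
contact_force: [-0.2, 0.1, -2.2]
gripper_width: 0.429
```

```bash
python3 go.py .442 .301 .0145 68.8
```

```text
t 6.1 tcp [0.4442 0.3013 0.0189] theta 68.8 tilt [ 9.e-04  8.e-04 -1.e+00] grip 36.6 F [-0.2  0.1 -2.2]
turn_y 0.0 shift [-0.001   0.0044  0.002 ] q7 [-0.8   0.56  0.12  2.04 -0.12  0.55  0.6 ]
```

Call:
play_rows([
  [[0,0.001,0.001],[0,0,0]],
  [[0,0.001,0],[0,0,0]],
  [[0,0.001,0],[0,0,0]],
  [[0,0.001,0],[0,0,0]],
  [[0,0,0],[0,0,0]],
])

```text
t: 6.52
eef_pos: [0.4428, 0.3015, 0.0147]
tool_rot: [0.583, -0.583, -0.4, 0.4]
contact_force: [-1.5, 0.2, 2.8]
gripper_width: 0.434
```

```bash
python3 go.py .442 .301 .0145 68.8
```

```text
t 6.52 tcp [0.4428 0.3015 0.0147] theta 68.81 tilt [-0.e+00  2.e-04 -1.e+00] grip 37.0 F [-1.5  0.2  2.8]
turn_y 0.01 shift [-0.0007  0.0002  0.0006] q7 [-0.81  0.56  0.12  2.04 -0.12  0.54  0.6 ]
```

Call:
play_rows([
  [[0,0,0],[0,0,0]],
  [[0,0,0],[0,0,0]],
  [[0,0,0],[0,0,0]],
  [[0,-0.005,0],[0,0,0]],
  [[0,-0.02,0],[0,0,0]],
  [[0,-0.03,0],[0,0,0]],
  [[0,-0.03,0],[0,0,0]],
  [[0,-0.03,0],[0,0,0]],
  [[0,-0.02,0],[0,4.3,0]],
  [[0,0,0],[0,0,0]],
], gripper=0.055)

```text
t: 7.35
eef_pos: [0.4452, 0.303, 0.1541]
tool_rot: [0.599, -0.598, -0.379, 0.373]
contact_force: [0.0, -0.4, -0.7]
gripper_width: 0.642
```

```bash
python3 chk.py wrist w4; python3 go.py .461 .087 .15 64.5
python3 - <<'E'
from fit import *
d=np.load('w4.npz'); P=d['P'];Z=P[...,2]
m=(abs(Z-.038)<.006)&(np.hypot(P[...,0]-.442,P[...,1]-.301)<.035)
X=P[m]; print(m.sum(),np.nanmedian(X[:,2]),cv2.minEnclosingCircle(X[:,:2].astype(np.float32)))
E
```

```text
t 7.4 tcp [0.4442 0.3024 0.1519] theta 64.49 tilt [ 0.0039  0.0037 -1.    ] grip 54.7 F [ 0.4  0.8 -0.5]
turn_y -0.01 shift [-0.1872  0.0012 -0.1079] q7 [-0.86  0.35  0.18  1.98 -0.08  0.82  0.49]
1092 0.03794185918968414 ((0.44446423649787903, 0.30032092332839966), 0.019105838611721992)
```

View pics/w4.png

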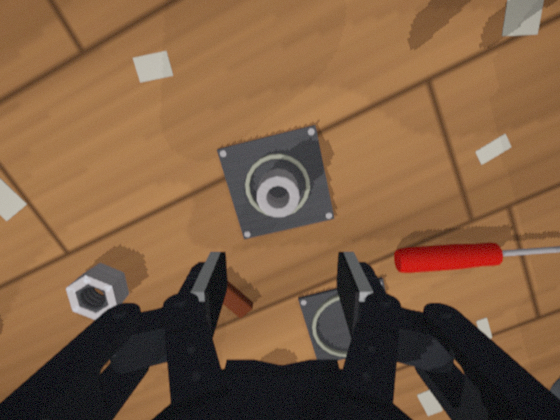

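Bush (278,195) stands inside its rim with its top at 38 mm, as it should be. On to the nut.

Call:
play_rows([
  [[-0.0208,0,-0.012],[0,0,0]],
  [[-0.0208,0,-0.012],[0,0,0]],
  [[-0.0208,0,-0.012],[0,0,0]],
  [[-0.0208,0,-0.012],[0,0,0]],
  [[-0.0208,0,-0.012],[0,0,0]],
  [[-0.0208,0,-0.012],[0,0,0]],
  [[-0.0208,0,-0.012],[0,0,0]],
  [[-0.0208,0,-0.012],[0,0,0]],
  [[-0.0208,0,-0.012],[0,0,0]],
  [[0,0,0],[0,0,0]],
  [[0,0,0],[0,0,0]],
], gripper=0.075)

```text
t: 8.32
eef_pos: [0.4591, 0.0844, 0.1485]
tool_rot: [0.598, -0.598, -0.376, 0.377]
contact_force: [0.9, 0.6, -0.2]
gripper_width: 0.875
```

```bash
python3 chk.py wrist w5; python3 go.py .461 .087 .006 64.5
python3 - <<'E'
from fit import *
d=np.load('w5.npz'); P=d['P'];Z=P[...,2]
m=(abs(Z-.026)<.004)&(np.hypot(P[...,0]-.461,P[...,1]-.087)<.04)
X=P[m][:,:2]; c,r=cv2.minEnclosingCircle(X.astype(np.float32)); print(m.sum(),np.nanmedian(Z[m]),c,r)
best=[]
for a in range(0,60):
    w=[np.ptp(np.quantile(X@[np.cos(t),np.sin(t)],[.003,.997])) for t in np.radians([a,a+60,a+120])]
    best.append((sum(w)/3,a,np.round(w,4)))
print(*sorted(best,key=lambda b:b[0])[:3])
E
```

```text
t 8.37 tcp [0.4592 0.0858 0.1486] theta 64.5 tilt [-1.3e-03 -3.0e-04 -1.0e+00] grip 75.3 F [-0.3  0.6 -0.9]
turn_y -0.0 shift [ 0.002   0.1426 -0.0012] q7 [-0.55  0.25  0.27  2.13 -0.09  0.77  0.9 ]
1801 0.025995451708769546 (0.4617918133735657, 0.08439166843891144) 0.02632557973265648
(np.float64(0.04588742864749846), 6, array([0.046 , 0.0456, 0.0461])) (np.float64(0.04589452199796983), 7, array([0.046 , 0.0457, 0.046 ])) (np.float64(0.04597176882904743), 8, array([0.0461, 0.0458, 0.0461]))
```

Call:
play_rows([
  [[0.001,0,-0.002],[0,-2,0]],
  [[0,0.0165,0],[0,0,0]],
  [[0,0.0165,0],[0,0,0]],
  [[0,0.0165,0],[0,0,0]],
  [[0,0.0165,0],[0,0,0]],
  [[0,0.0165,0],[0,0,0]],
  [[0,0.0165,0],[0,0,0]],
  [[0,0.0165,0],[0,0,0]],
  [[0,0.0165,0],[0,0,0]],
  [[0,0.006,0],[0,0,0]],
  [[0,0.004,0],[0,0,0]],
  [[0,0,0],[0,0,0]],
])

```text
t: 9.37
eef_pos: [0.4615, 0.0866, 0.0067]
tool_rot: [0.591, -0.591, -0.388, 0.389]
contact_force: [-1.0, -0.0, -0.6]
gripper_width: 0.877
```

Call:
play_rows([
  [[0,0,0],[0,0,0]],
  [[0,0,0],[0,0,0]],
  [[0,0,0],[0,0,0]],
  [[0,0,0],[0,0,0]],
  [[0,0,0],[0,0,0]],
  [[0,0,0],[0,0,0]],
  [[0,0,0],[0,0,0]],
  [[0,0,0],[0,0,0]],
  [[0,-0.01,0],[0,0,0]],
  [[0,-0.02,0],[0,0,0]],
  [[0,-0.03,0],[0,0,0]],
  [[0,-0.03,0],[0,0,0]],
  [[0,-0.01,0],[0,0,0]],
  [[0,0,0],[0,0,0]],
], gripper=0.0, grip_force=60)

```text
t: 10.53
eef_pos: [0.4638, 0.0865, 0.1103]
tool_rot: [-0.591, 0.592, 0.39, -0.386]
contact_force: [0.9, 0.5, -3.0]
gripper_width: 0.521
```

```bash
python3 go.py .6335 -.307 .106 66.5
```

```text
t 10.53 tcp [0.4638 0.0865 0.1103] theta 66.5 tilt [ 0.0056  0.0025 -1.    ] grip 44.5 F [ 0.9  0.5 -3. ]
turn_y 0.0 shift [-0.2932  0.0042 -0.3125] q7 [-0.53  0.32  0.25  2.16 -0.13  0.68  0.97]
```

Call:
play_rows([
  [[-0.0195,0,-0.0208],[0,0,0]],
  [[-0.0195,0,-0.0208],[0,0,0]],
  [[-0.0195,0,-0.0208],[0,0,0]],
  [[-0.0195,0,-0.0208],[0,0,0]],
  [[-0.0195,0,-0.0208],[0,0,0]],
  [[-0.0195,0,-0.0208],[0,0,0]],
  [[-0.0195,0,-0.0208],[0,0,0]],
  [[-0.0195,0,-0.0208],[0,0,0]],
  [[-0.0195,0,-0.0208],[0,0,0]],
  [[-0.0195,0,-0.0208],[0,0,0]],
  [[-0.0195,0,-0.0208],[0,0,0]],
  [[-0.0195,0,-0.0208],[0,0,0]],
  [[-0.0195,0,-0.0208],[0,0,0]],
  [[-0.0195,0,-0.0208],[0,0,0]],
  [[-0.0195,0,-0.0208],[0,0,0]],
  [[0,0,0],[0,0,0]],
  [[0,0,0],[0,0,0]],
])

```text
t: 11.95
eef_pos: [0.6301, -0.3086, 0.105]
tool_rot: [0.592, -0.591, -0.386, 0.388]
contact_force: [-0.7, 1.4, -3.0]
gripper_width: 0.521
```

```bash
python3 chk.py wrist w6; python3 go.py .6335 -.307 .0105 66.5
```

```text
t 12.0 tcp [ 0.6303 -0.3065  0.105 ] theta 66.45 tilt [-0.003   0.0015 -1.    ] grip 44.5 F [-0.7  0.8 -2.1]
turn_y -0.05 shift [ 0.0008  0.0945 -0.0035] q7 [ 0.17  0.66  0.29  1.6  -0.23  0.92  1.7 ]
```

View pics/w6.png

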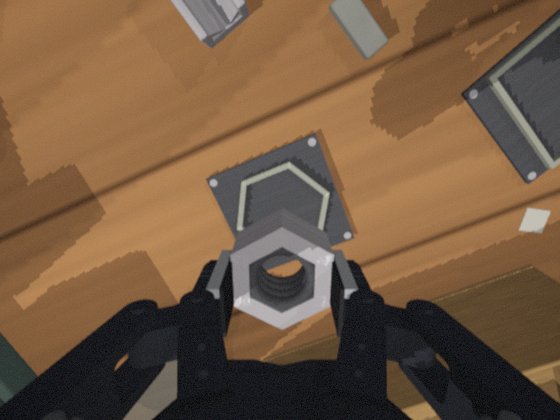

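Nut held flat on flats; pad bolts at (213,183), (312,142), (348,236) – the midpoint of the first and third gives the pad centre.

Run:
```python
from fit import *
P=np.load('w6.npz')['P']
f=lambda u,v:np.nanmedian(P[v-1:v+2,u-1:u+2].reshape(-1,3),0)
a,b,c=f(213,183),f(348,236),f(312,142); print((a+b)/2,a,b,c,np.linalg.norm(a-c),np.linalg.norm(b-c))
Z=P[...,2]; m=np.zeros(Z.shape,bool); m[215:330,228:336]=1; m&=(Z>.11)&(Z<.135); X=P[m]; X=X[X[:,2]>np.median(X[:,2])-.003]
print(np.median(X[:,2]),cv2.minEnclosingCircle(X[:,:2].astype(np.float32)))
```

```text
[ 0.63574311 -0.31072517  0.00547359] [ 0.59242685 -0.35212389  0.00556576] [ 0.67905936 -0.26932646  0.00538143] [ 0.59444169 -0.26778384  0.00538336] 0.08436431678669887 0.084631731871029
0.12249232513297492 ((0.6299754977226257, -0.3087689280509949), 0.02652641572058201)
```

Call:
play_rows([
  [[0.0015,0,-0.0048],[0,0,0]],
  [[0,0.01,0],[0,0,0]],
  [[0,0.02,0],[0,0,0]],
  [[0,0.02,0],[0,0,0]],
  [[0,0.015,0],[0,0,0]],
  [[0,0.01,0],[0,0,0]],
  [[0,0.006,0],[0,0,0]],
  [[0,0.003,0],[0,0,0]],
  [[0,0.001,0],[0,0,0]],
  [[0,0.001,0],[0,0,0]],
  [[0,0.001,0],[0,0,0]],
  [[0,0,0],[0,0,0]],
  [[0,0,0],[0,0,0]],
])

```text
t: 13.08
eef_pos: [0.6369, -0.3074, 0.0209]
tool_rot: [-0.591, 0.592, 0.388, -0.388]
contact_force: [0.0, 0.2, -3.1]
gripper_width: 0.524
```

```bash
python3 go.py .635 -.308 .0125 66.5
```

```text
t 13.08 tcp [ 0.6369 -0.3074  0.0209] theta 66.51 tilt [ 8.e-04 -3.e-04 -1.e+00] grip 44.7 F [ 0.   0.2 -3.1]
turn_y 0.01 shift [-0.0013  0.0084  0.0015] q7 [ 0.19  0.77  0.26  1.62 -0.26  0.79  1.72]
```

Call:
play_rows([
  [[0,0.0015,0],[0,0,0]],
  [[0,0.0015,0],[0,0,0]],
  [[0,0.0015,0.001],[0,0,0]],
  [[0,0.001,0],[0,0,0]],
  [[0,0.001,0],[0,0,0]],
  [[0,0.001,0],[0,0,0]],
  [[0,0,0],[0,0,0]],
])

```text
t: 13.67
eef_pos: [0.6356, -0.3068, 0.0126]
tool_rot: [0.591, -0.591, -0.388, 0.388]
contact_force: [-0.3, -0.4, -2.4]
gripper_width: 0.517
```

```bash
python3 go.py .635 -.308 .0125 66.5
```

```text
t 13.67 tcp [ 0.6356 -0.3068  0.0126] theta 66.51 tilt [-1.e-04  0.e+00 -1.e+00] grip 44.1 F [-0.3 -0.4 -2.4]
turn_y 0.01 shift [-0.0013  0.0001  0.0001] q7 [ 0.19  0.78  0.26  1.62 -0.26  0.77  1.72]
```

Call:
play_rows([
  [[0,0.001,0],[0,0,0]],
  [[0,0.001,0],[0,0,0]],
  [[0,0,0],[0,0,0]],
])

```text
t: 13.92
eef_pos: [0.6357, -0.3069, 0.0124]
tool_rot: [0.591, -0.591, -0.388, 0.388]
contact_force: [-4.5, 3.3, 10.0]
gripper_width: 0.523
```

Call:
play_rows([
  [[0,0,0],[0,0,0]],
  [[0,0,0],[0,0,0]],
  [[0,0,0],[0,0,0]],
  [[0,-0.005,0],[0,0,0]],
  [[0,-0.02,0],[0,0,0]],
  [[0,-0.03,0],[0,0,0]],
  [[0,-0.03,0],[0,-6.05,0]],
  [[0,-0.03,0],[0,-6.05,0]],
  [[0,-0.02,0],[0,-6.05,0]],
  [[0,0,0],[0,-6.05,0]],
  [[0,0,0],[0,-6.05,0]],
  [[0,0,0],[0,-6.05,0]],
  [[0,0,0],[0,0,0]],
], gripper=0.065)

```text
t: 15.0
eef_pos: [0.6356, -0.3072, 0.1464]
tool_rot: [-0.44, 0.44, 0.553, -0.553]
contact_force: [0.4, 0.7, -0.6]
gripper_width: 0.764
```

```bash
python3 chk.py wrist w7; python3 go.py .467 -.296 .15 102.8
python3 - <<'E'
from fit import *
d=np.load('w7.npz'); P=d['P'];Z=P[...,2]
m=(abs(Z-.030)<.006)&(np.hypot(P[...,0]-.635,P[...,1]+.308)<.04)
X=P[m]; print(m.sum(),np.nanmedian(X[:,2]),cv2.minEnclosingCircle(X[:,:2].astype(np.float32)))
E
```

```text
t 15.05 tcp [ 0.6356 -0.3071  0.1461] theta 102.68 tilt [ 5.e-04  2.e-04 -1.e+00] grip 65.0 F [-0.  -0.9 -0.5]
turn_y -0.12 shift [ 0.0482 -0.0039  0.1619] q7 [ 0.26  0.61  0.15  1.56 -0.1   0.98  2.23]
1919 0.029914807947903313 ((0.6358845233917236, -0.30758726596832275), 0.02661735936999321)
```

View pics/w7.png

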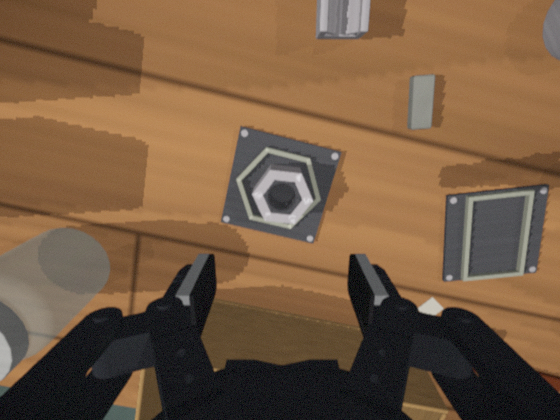

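Nut (283,196) sits inside the hexagon, top at 30 mm. Next the V-block, seen at (343,15) in line with the tool.

Call:
play_rows([
  [[0.0069,0,0.0231],[0,0,0]],
  [[0.0069,0,0.0231],[0,0,0]],
  [[0.0069,0,0.0231],[0,0,0]],
  [[0.0069,0,0.0231],[0,0,0]],
  [[0.0069,0,0.0231],[0,0,0]],
  [[0.0069,0,0.0231],[0,0,0]],
  [[0.0069,0,0.0231],[0,0,0]],
  [[0,0,0],[0,0,0]],
  [[0,0,0],[0,0,0]],
], gripper=0.065)

```text
t: 15.8
eef_pos: [0.4663, -0.2959, 0.1461]
tool_rot: [-0.442, 0.442, 0.552, -0.552]
contact_force: [1.0, 0.4, 0.3]
gripper_width: 0.764
```

```bash
python3 chk.py wrist w8; python3 go.py .467 -.296 .009 102.8
python3 - <<'E'
from fit import *
d=np.load('w8.npz'); P=d['P'];Z=P[...,2]
m=(abs(Z-.028)<.006)&(np.hypot(P[...,0]-.467,P[...,1]+.296)<.045)
X=P[m]; print(m.sum(),np.nanpercentile(X[:,2],[50,90]),cv2.minAreaRect(X[:,:2].astype(np.float32)))
E
```

```text
t 15.85 tcp [ 0.4677 -0.2958  0.1462] theta 102.66 tilt [ 1.1e-03 -3.0e-04 -1.0e+00] grip 65.3 F [ 1.  -0.5 -0.5]
turn_y -0.14 shift [0.     0.1372 0.0009] q7 [ 0.33  0.38  0.15  1.94 -0.08  0.83  2.31]
1421 [0.02977551 0.03090552] ((0.4685716927051544, -0.29924219846725464), (0.06608961522579193, 0.035929687321186066), 12.579167366027832)
```

Call:
play_rows([
  [[-0.002,0,-0.001],[0,0,0]],
  [[0,0.0165,0],[0,0,0]],
  [[0,0.0165,0],[0,0,0]],
  [[0,0.0165,0],[0,0,0]],
  [[0,0.0165,0],[0,0,0]],
  [[0,0.0165,0],[0,0,0]],
  [[0,0.0165,0],[0,0,0]],
  [[0,0.0165,0],[0,0,0]],
  [[0,0.0105,0],[0,0,0]],
  [[0,0.006,0],[0,0,0]],
  [[0,0.005,0],[0,0,0]],
  [[0,0,0],[0,0,0]],
])

```text
t: 16.85
eef_pos: [0.4689, -0.2972, 0.0082]
tool_rot: [0.441, -0.441, -0.553, 0.553]
contact_force: [0.6, 0.3, -0.1]
gripper_width: 0.764
```

Call:
play_rows([
  [[0,0,0],[0,0,0]],
  [[0,0,0],[0,0,0]],
  [[0,0,0],[0,0,0]],
  [[0,0,0],[0,0,0]],
  [[0,0,0],[0,0,0]],
  [[0,0,0],[0,0,0]],
  [[0,0,0],[0,0,0]],
  [[0,0,0],[0,0,0]],
  [[0,-0.01,0],[0,0,0]],
  [[0,-0.02,0],[0,0,0]],
  [[0,-0.03,0],[0,0,0]],
  [[0,-0.03,0],[0,0,0]],
  [[0,-0.01,0],[0,-3.4,0]],
  [[0,0,0],[0,-3.4,0]],
  [[0,0,0],[0,0,0]],
], gripper=0.0, grip_force=70)

```text
t: 18.1
eef_pos: [0.4689, -0.2975, 0.1103]
tool_rot: [-0.406, 0.408, 0.578, -0.578]
contact_force: [-0.6, 0.1, -3.4]
gripper_width: 0.404
```

```bash
python3 go.py .633 -.091 .109 109.5
```

```text
t 18.1 tcp [ 0.4689 -0.2975  0.1103] theta 109.72 tilt [ 1.8e-03 -7.0e-04 -1.0e+00] grip 34.5 F [-0.6  0.1 -3.4]
turn_y 0.22 shift [ 0.1398  0.0014 -0.2236] q7 [ 0.36  0.43  0.12  1.96 -0.07  0.75  2.43]
```

Call:
play_rows([
  [[0.014,0,-0.0224],[0,0,0]],
  [[0.014,0,-0.0224],[0,0,0]],
  [[0.014,0,-0.0224],[0,0,0]],
  [[0.014,0,-0.0224],[0,0,0]],
  [[0.014,0,-0.0224],[0,0,0]],
  [[0.014,0,-0.0224],[0,0,0]],
  [[0.014,0,-0.0224],[0,0,0]],
  [[0.014,0,-0.0224],[0,0,0]],
  [[0.014,0,-0.0224],[0,0,0]],
  [[0.014,0,-0.0224],[0,0,0]],
  [[0,0,0],[0,0,0]],
  [[0,0,0],[0,0,0]],
])

```text
t: 19.1
eef_pos: [0.6328, -0.0876, 0.1079]
tool_rot: [0.408, -0.406, -0.578, 0.578]
contact_force: [-0.5, -1.0, -3.0]
gripper_width: 0.405
```

```bash
python3 chk.py wrist w9; python3 go.py .633 -.091 .013 109.5
```

```text
t 19.15 tcp [ 0.6319 -0.0897  0.1079] theta 109.61 tilt [-2.2e-03 -1.0e-04 -1.0e+00] grip 34.8 F [-0.  -0.5 -3.1]
turn_y 0.11 shift [-0.0016  0.0949 -0.0008] q7 [-0.02  0.55  0.09  1.75 -0.06  0.84  2.01]
```

View pics/w9.png

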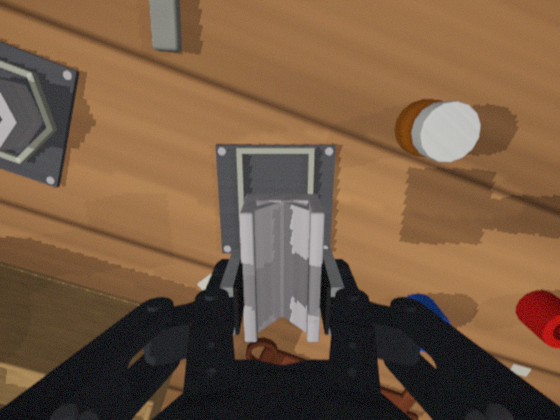

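V-block held level, parallel to the rim's long sides; bolts at (222,151), (329,151), (228,248).

Run:
```python
from fit import *
P=np.load('w9.npz')['P']
f=lambda u,v:np.nanmedian(P[v-1:v+2,u-1:u+2].reshape(-1,3),0)
a,b,c=f(329,151),f(228,248),f(222,151); print((a+b)/2,np.linalg.norm(a-c),np.linalg.norm(b-c), np.degrees(np.arctan2(*(b-c)[1::-1])))
Z=P[...,2]; m=np.zeros(Z.shape,bool); m[185:345,236:332]=1; m&=(Z>.105)&(Z<.14); X=P[m]; h=np.percentile(X[:,2],80);X=X[abs(X[:,2]-h)<.004]
print(h,cv2.minAreaRect(X[:,:2].astype(np.float32)))
```

```text
[ 0.63418858 -0.09253031  0.00496736] 0.08356547566359505 0.08366299156819712 19.928048360374436
0.12797548805658807 ((0.6314853429794312, -0.0878184512257576), (0.06655924767255783, 0.04270411655306816), 20.041234970092773)
```

Call:
play_rows([
  [[-0.003,0,-0.001],[0,0,0]],
  [[0,0.01,0],[0,0,0]],
  [[0,0.02,0],[0,0,0]],
  [[0,0.02,0],[0,0,0]],
  [[0,0.015,0],[0,0,0]],
  [[0,0.01,0],[0,0,0]],
  [[0,0.006,0],[0,0,0]],
  [[0,0.003,0],[0,0,0]],
  [[0,0.002,0],[0,0,0]],
  [[0,0.002,0],[0,0,0]],
  [[0,0,0],[0,0,0]],
  [[0,0,0],[0,0,0]],
])

```text
t: 20.15
eef_pos: [0.6351, -0.0928, 0.0214]
tool_rot: [-0.407, 0.408, 0.578, -0.578]
contact_force: [-0.2, -0.2, -3.2]
gripper_width: 0.403
```

Call:
play_rows([
  [[0,0.0015,0],[0,0,0]],
  [[0,0.001,0],[0,0,0]],
  [[0,0.001,0],[0,0,0]],
  [[0,0.001,0],[0,0,0]],
  [[0,0,0],[0,0,0]],
])

```text
t: 20.57
eef_pos: [0.6345, -0.0927, 0.0161]
tool_rot: [0.408, -0.407, -0.578, 0.578]
contact_force: [0.3, 0.3, -3.1]
gripper_width: 0.409
```

Call:
play_rows([
  [[0,0.001,0],[0,0,0]],
  [[0,0.001,0],[0,0,0]],
  [[0,0.0005,0],[0,0,0]],
  [[0,0,0],[0,0,0]],
])

```text
t: 20.9
eef_pos: [0.6347, -0.0927, 0.014]
tool_rot: [-0.408, 0.408, 0.578, -0.578]
contact_force: [-1.4, 0.1, -0.3]
gripper_width: 0.403
```

Call:
play_rows([
  [[0,0.0005,0],[0,0,0]],
  [[0,0.0005,0],[0,0,0]],
  [[0,0,0],[0,0,0]],
])

```text
t: 21.15
eef_pos: [0.6347, -0.0928, 0.014]
tool_rot: [-0.408, 0.408, 0.578, -0.578]
contact_force: [-4.9, 0.9, 8.9]
gripper_width: 0.401
```

Call:
play_rows([
  [[0,0,0],[0,0,0]],
  [[0,0,0],[0,0,0]],
  [[0,0,0],[0,0,0]],
  [[0,-0.005,0],[0,0,0]],
  [[0,-0.02,0],[0,0,0]],
  [[0,-0.03,0],[0,0,0]],
  [[0,-0.03,0],[0,0,0]],
  [[0,-0.03,0],[0,0,0]],
  [[0,-0.02,0],[0,0,0]],
  [[0,0,0],[0,0,0]],
], gripper=0.06)

```text
t: 21.98
eef_pos: [0.6379, -0.0932, 0.1534]
tool_rot: [-0.405, 0.41, 0.579, -0.576]
contact_force: [-0.1, 0.8, 1.1]
gripper_width: 0.707
```

```bash
python3 chk.py wrist w10; python3 go.py .443 -.1 .15 109.6
python3 - <<'E'
from fit import *
d=np.load('w10.npz'); P=d['P'];Z=P[...,2]
m=(abs(Z-.032)<.006)&(np.hypot(P[...,0]-.633,P[...,1]+.091)<.045)
X=P[m]; print(m.sum(),np.nanpercentile(X[:,2],[50,90]),cv2.minAreaRect(X[:,:2].astype(np.float32)))
E
```

```text
t 22.03 tcp [ 0.6366 -0.093   0.1509] theta 109.6 tilt [ 5.7e-03 -3.0e-04 -1.0e+00] grip 60.0 F [ 0.3 -0.6 -0.4]
turn_y -0.0 shift [ 0.0584 -0.0002  0.1847] q7 [-0.02  0.5   0.09  1.72 -0.06  0.92  2.01]
1425 [0.03375775 0.03484515] ((0.6335879564285278, -0.09384217113256454), (0.06549017131328583, 0.036013294011354446), 19.589677810668945)
```

View pics/w10.png

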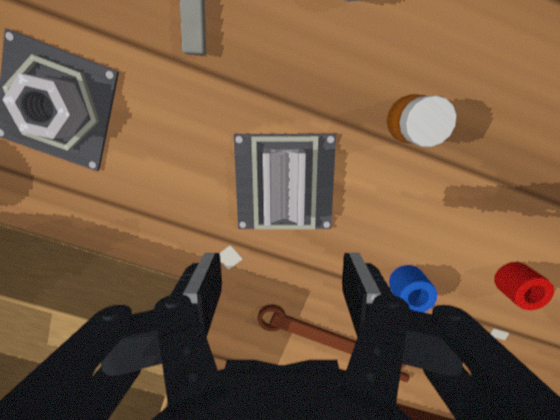

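V-block (285,187) sits within its rectangle, top at 34 mm, jar (430,121) standing untouched. Now the collar.

Call:
play_rows([
  [[0.0072,0,0.023],[0,0,0]],
  [[0.0072,0,0.023],[0,0,0]],
  [[0.0072,0,0.023],[0,0,0]],
  [[0.0072,0,0.023],[0,0,0]],
  [[0.0072,0,0.023],[0,0,0]],
  [[0.0072,0,0.023],[0,0,0]],
  [[0.0072,0,0.023],[0,0,0]],
  [[0.0072,0,0.023],[0,0,0]],
  [[0,0,0],[0,0,0]],
  [[0,0,0],[0,0,0]],
], gripper=0.0854)

```text
t: 22.87
eef_pos: [0.4404, -0.1003, 0.1471]
tool_rot: [0.408, -0.407, -0.577, 0.578]
contact_force: [0.4, -0.2, 0.7]
gripper_width: 0.999
```

```bash
python3 chk.py wrist w11; python3 go.py .443 -.1 .004 109.6
python3 - <<'E'
from fit import *
d=np.load('w11.npz'); P=d['P'];Z=P[...,2]
m=(abs(Z-.026)<.004)&(np.hypot(P[...,0]-.443,P[...,1]+.1)<.045)
X=P[m]; print(m.sum(),np.nanpercentile(X[:,2],[50,90]),cv2.minEnclosingCircle(X[:,:2].astype(np.float32)))
E
```

```text
t 22.92 tcp [ 0.4419 -0.1002  0.1474] theta 109.61 tilt [-3.e-04  1.e-04 -1.e+00] grip 85.1 F [ 0.4  0.6 -0.4]
turn_y 0.01 shift [-0.0002  0.1434 -0.0012] q7 [ 0.    0.22  0.09  2.15 -0.03  0.76  2.03]
2476 [0.02613402 0.0270297 ] ((0.4445827603340149, -0.10237514227628708), 0.029999664053320885)
```

Call:
play_rows([
  [[-0.002,0,-0.002],[0,0,0]],
  [[0,0.0165,0],[0,0,0]],
  [[0,0.0165,0],[0,0,0]],
  [[0,0.0165,0],[0,0,0]],
  [[0,0.0165,0],[0,0,0]],
  [[0,0.0165,0],[0,0,0]],
  [[0,0.0165,0],[0,0,0]],
  [[0,0.0165,0],[0,0,0]],
  [[0,0.0165,0],[0,0,0]],
  [[0,0.006,0],[0,0,0]],
  [[0,0.005,0],[0,0,0]],
  [[0,0,0],[0,0,0]],
])

```text
t: 23.92
eef_pos: [0.4447, -0.1014, 0.004]
tool_rot: [0.408, -0.407, -0.578, 0.578]
contact_force: [-1.0, -1.1, -0.0]
gripper_width: 0.999
```

Call:
play_rows([
  [[0,0,0],[0,0,0]],
  [[0,0,0],[0,0,0]],
  [[0,0,0],[0,0,0]],
  [[0,0,0],[0,0,0]],
  [[0,0,0],[0,0,0]],
  [[0,0,0],[0,0,0]],
  [[0,0,0],[0,0,0]],
  [[0,-0.01,0],[0,0,0]],
  [[0,-0.02,0],[0,0,0]],
  [[0,-0.03,0],[0,0,0]],
  [[0,-0.03,0],[0,0,0]],
  [[0,-0.01,0],[0,0,0]],
  [[0,0,0],[0,0,0]],
], gripper=0.0, grip_force=70)

```text
t: 25.0
eef_pos: [0.4464, -0.1017, 0.1075]
tool_rot: [-0.406, 0.409, 0.579, -0.577]
contact_force: [0.8, 0.3, -4.1]
gripper_width: 0.67
```

```bash
python3 go.py .621 .303 .105 109.6
```

```text
t 25.0 tcp [ 0.4464 -0.1017  0.1075] theta 109.61 tilt [ 6.e-03 -4.e-04 -1.e+00] grip 57.2 F [ 0.8  0.3 -4.1]
turn_y 0.01 shift [ 0.3227  0.0034 -0.3002] q7 [ 0.01  0.3   0.09  2.18 -0.04  0.66  2.04]
```

Call:
play_rows([
  [[0.0215,0,-0.02],[0,0,0]],
  [[0.0215,0,-0.02],[0,0,0]],
  [[0.0215,0,-0.02],[0,0,0]],
  [[0.0215,0,-0.02],[0,0,0]],
  [[0.0215,0,-0.02],[0,0,0]],
  [[0.0215,0,-0.02],[0,0,0]],
  [[0.0215,0,-0.02],[0,0,0]],
  [[0.0215,0,-0.02],[0,0,0]],
  [[0.0215,0,-0.02],[0,0,0]],
  [[0.0215,0,-0.02],[0,0,0]],
  [[0.0215,0,-0.02],[0,0,0]],
  [[0.0215,0,-0.02],[0,0,0]],
  [[0.0215,0,-0.02],[0,0,0]],
  [[0.0215,0,-0.02],[0,0,0]],
  [[0.0215,0,-0.02],[0,0,0]],
  [[0,0,0],[0,0,0]],
  [[0,0,0],[0,0,0]],
])

```text
t: 26.42
eef_pos: [0.6172, 0.3052, 0.1018]
tool_rot: [0.407, -0.406, -0.578, 0.579]
contact_force: [-1.2, -0.4, -4.0]
gripper_width: 0.666
```

```bash
python3 chk.py wrist w12; python3 go.py .621 .303 .011 109.6
```

```text
t 26.47 tcp [0.6174 0.3028 0.102 ] theta 109.69 tilt [-0.0035 -0.0021 -1.    ] grip 57.2 F [ 0.9 -1.2 -5. ]
turn_y 0.09 shift [-0.001   0.091  -0.0038] q7 [-0.57  0.63  0.03  1.62 -0.02  0.9   1.38]
```

View pics/w12.png

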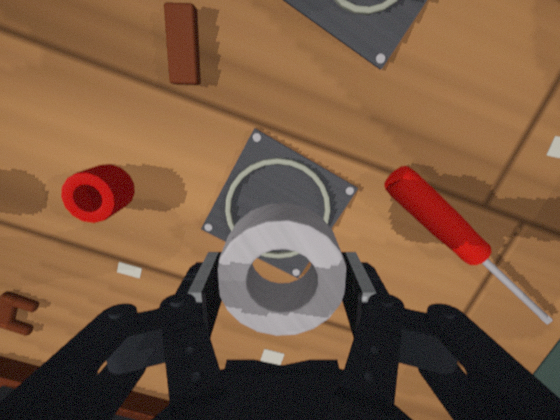

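Collar held; pad bolts at (257,137), (350,190), (208,227), (296,271).

Run:
```python
from fit import *
P=np.load('w12.npz')['P']
f=lambda u,v:np.nanmedian(P[v-1:v+2,u-1:u+2].reshape(-1,3),0)
a,b,c,d=f(350,190),f(208,227),f(257,137),f(296,271); print((a+b)/2,(c+d)/2,np.linalg.norm(a-c),np.linalg.norm(b-c))
Z=P[...,2]; m=np.zeros(Z.shape,bool); m[205:340,222:343]=1; m&=(Z>.1)&(Z<.135); X=P[m]; h=np.percentile(X[:,2],70);X=X[abs(X[:,2]-h)<.004]
print(h,cv2.minEnclosingCircle(X[:,:2].astype(np.float32)))
```

```text
[0.62174655 0.30297108 0.00500071] [0.62148756 0.30288098 0.00524399] 0.08382294470014673 0.0840837074900809
0.12157839344451367 ((0.6166789531707764, 0.30468839406967163), 0.030589083209633827)
```

Call:
play_rows([
  [[-0.003,0,-0.0037],[0,0,0]],
  [[0,0.01,0],[0,0,0]],
  [[0,0.02,0],[0,0,0]],
  [[0,0.02,0],[0,0,0]],
  [[0,0.015,0],[0,0,0]],
  [[0,0.01,0],[0,0,0]],
  [[0,0.006,0],[0,0,0]],
  [[0,0.003,0],[0,0,0]],
  [[0,0.001,0],[0,0,0]],
  [[0,0,0],[0,0,0]],
  [[0,0,0],[0,0,0]],
])

```text
t: 27.38
eef_pos: [0.6241, 0.3018, 0.0208]
tool_rot: [-0.407, 0.408, 0.578, -0.577]
contact_force: [-0.2, 0.3, -4.7]
gripper_width: 0.669
```

Call:
play_rows([
  [[0,0.0015,0],[0,0,0]],
  [[0,0.0015,0],[0,0,0]],
  [[0,0.001,0],[0,0,0]],
  [[0,0.001,0],[0,0,0]],
  [[0,0,0],[0,0,0]],
])

```text
t: 27.8
eef_pos: [0.6232, 0.3014, 0.0146]
tool_rot: [0.408, -0.407, -0.578, 0.578]
contact_force: [0.2, 0.4, -4.3]
gripper_width: 0.666
```

Call:
play_rows([
  [[0,0.001,0.001],[0,0,0]],
  [[0,0.001,0],[0,0,0]],
  [[0,0.001,0],[0,0,0]],
  [[0,0.0005,0],[0,0,0]],
  [[0,0,0],[0,0,0]],
])

```text
t: 28.22
eef_pos: [0.6223, 0.301, 0.0111]
tool_rot: [0.408, -0.407, -0.578, 0.578]
contact_force: [0.1, 0.1, -4.3]
gripper_width: 0.666
```

Call:
play_rows([
  [[0,0.001,0],[0,0,0]],
  [[0,0.0005,0],[0,0,0]],
  [[0,0,0],[0,0,0]],
])

```text
t: 28.47
eef_pos: [0.6226, 0.3012, 0.0104]
tool_rot: [-0.408, 0.408, 0.578, -0.578]
contact_force: [-2.0, -1.4, 1.8]
gripper_width: 0.669
```

Contact. Release, rise and back away to leave the top view free.

Call:
play_rows([
  [[0,0,0],[0,0,0]],
  [[0,0,0],[0,0,0]],
  [[0,0,0],[0,0,0]],
  [[0,0,0],[0,0,0]],
  [[0,-0.005,0],[0,0,0]],
  [[0,-0.02,0],[0,0,0]],
  [[0,-0.03,0],[0,0,0]],
  [[0,-0.03,0],[0,0,0]],
  [[0,-0.03,0],[0,0,0]],
  [[0,-0.02,0],[0,0,0]],
  [[0,-0.01,0],[0,0,0]],
  [[0.035,0,0.005],[0,0,0]],
  [[0.035,0,0.005],[0,0,0]],
  [[0.035,0,0.005],[0,0,0]],
  [[0.035,0,0.005],[0,0,0]],
  [[0.035,0,0.005],[0,0,0]],
  [[0.035,0,0.005],[0,0,0]],
  [[0.035,0,0.005],[0,0,0]],
  [[0,0,0],[0,0,0]],
  [[0,0,0],[0,0,0]],
], gripper=0.082)

```text
t: 30.13
eef_pos: [0.5039, 0.5232, 0.1537]
tool_rot: [0.407, -0.405, -0.579, 0.579]
contact_force: [1.0, -1.0, -0.5]
gripper_width: 0.958
```

```bash
python3 go.py .5 .5 .16 109.6
python3 - <<'E'
from m import *
c,P,g,b,sat=top(); Z=P[...,2]; save('top1',cv2.resize(c['color'],(784,588)))
pads=dict(collar=(.621,.303,.03,.034),bush=(.442,.302,.038,.03),vblock=(.633,-.091,.034,.04),nut=(.635,-.309,.030,.034),jar=(.539,-.005,.048,.04),strap=(.53,.203,.012,.04))
for n,(x,y,h,r) in pads.items():
    m=(np.hypot(P[...,0]-x,P[...,1]-y)<r+.005)&(abs(Z-h)<.006 if n!='strap' else abs(Z-h)<.005); X=P[m]
    e=cv2.minEnclosingCircle(X[:,:2].astype(np.float32)); A=np.c_[X[:,:2],np.ones(len(X))]; s=np.linalg.lstsq(A,X[:,2],rcond=None)[0][:2]
    print(n,'z',np.median(X[:,2]).round(4),'centre',np.round(e[0],4),'off mm',np.round((np.array(e[0])-[x,y])*1000,1),'r',round(e[1],4),'tilt',np.hypot(*s).round(3))
E
```

```text
t 30.13 tcp [0.5039 0.5232 0.1537] theta 109.94 tilt [-2.3e-03  3.0e-04 -1.0e+00] grip 81.8 F [ 1.  -1.  -0.5]
turn_y 0.34 shift [-0.0205 -0.0063  0.0115] q7 [-0.89  0.63  0.01  1.48 -0.01  1.03  1.04]
collar z 0.0294 centre [0.6201 0.3021] off mm [-0.9 -0.9] r 0.0303 tilt 0.007
bush z 0.0374 centre [0.4435 0.3022] off mm [1.5 0.2] r 0.0187 tilt 0.039
vblock z 0.0326 centre [ 0.632  -0.0912] off mm [-1.  -0.2] r 0.0366 tilt 0.005
nut z 0.028 centre [ 0.6348 -0.3045] off mm [-0.2  4.5] r 0.0267 tilt 0.005
jar z 0.0471 centre [ 0.5389 -0.005 ] off mm [-0.1 -0. ] r 0.019 tilt 0.01
strap z 0.0113 centre [0.5305 0.2039] off mm [0.5 0.9] r 0.0257 tilt 0.014
```

View pics/top1.png

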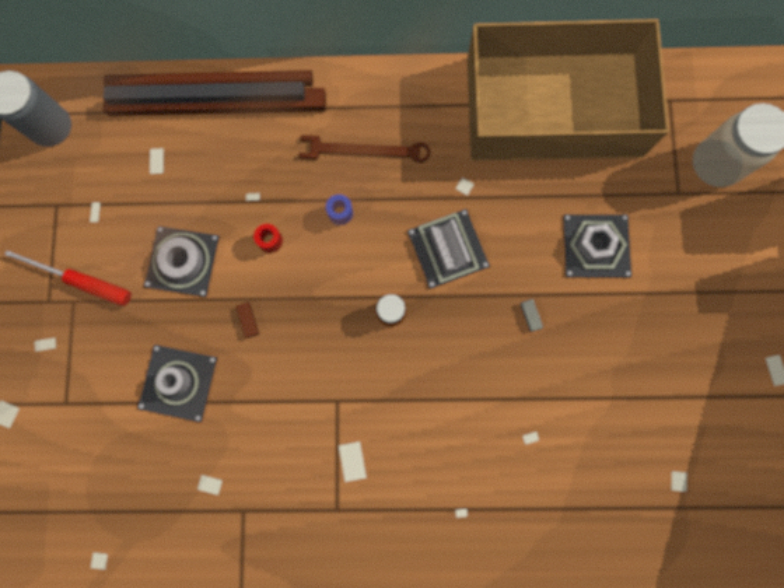

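All four parts lie within their rims: collar (178,257), bush (172,381), V-block (449,246), nut (600,241). The jar and strap have not moved.

```bash
python3 -c "
from station import *
print(hand_in())"
```

```text
the job is handed in; nothing more can be done
None
```

All four parts are on their own pads and the job is handed in, with about 30 s of the 112 s used. I gripped each part, carried it over its pad, lowered it slowly until the force reading showed contact, and then released it.

The last check was a top-camera picture, compared with my pad centres:

| Part | Offset from pad centre | Top height measured | Top height expected |
|---|---|---|---|
| Collar | 1.3 mm | 29.4 mm | 30 mm |
| Bush | 1.5 mm | 37.4 mm | 38 mm |
| V-block | 1.0 mm | 32.6 mm | 34 mm |
| Nut | 4.5 mm | 28.0 mm | 30 mm |

- **Tilt:** the fitted tilts were 0.04 rad or less, under the 0.1 rad limit. The highest was the bush, whose small top face gives a noisy fit.
- **Heights:** the top camera read every part 0.6–2 mm low. The close wrist views of the bush, nut and V-block agreed with the expected heights to about 0.2 mm. I took no wrist view of the collar after releasing it.
- **Nut:** the two cameras put the nut pad's centre about 4 mm apart, so the nut is between 2 and 5 mm off, depending on which camera is used. That is inside the 13 mm limit.
- **Jar and strap:** both measured within about 1 mm of where they started.
- **Gripper:** it was clear of everything at hand-in.

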